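# Close the valve block cover without forcing the crossed screw

## Task

Screw down the valve block cover: one after another from the screw nearest the robot to the farthest one, start each of the three paddle screws gently clockwise and, if it runs freely, drive it fully home until its collar seats on the brass bush. One of the three is cross-threaded and binds early: stop there, back it out again to its raised starting height and leave it so. Never force a screw so hard that its thread strips, neither at the bind nor at the seat (it gives way at 0.25 N m), and leave the things around undisturbed.

Things in the scene. Friction and masses are not known exactly. Their poses are not given: they have to be found in the camera images.
- valve_block: Grey and aluminium valve block, fixed, 52 x 170 x 41 mm; origin at the centre of its underside, x across it (mostly to the robot's left), y along it (mostly towards the robot), z up; yaw 1.0 to 1.3 rad. Three equal screws stand on it at x = 0, y = +64 mm (a, nearest), 0 (b, middle), -64 mm (c, farthest), each in a hexagonal brass bush, 26 mm wide, top 44 mm above the worktop.
- head_a (a point): Centre of the nearest screw's black paddle: 32 mm long (x), 10 thick (y), 26 tall (z), on a collar 26 mm wide, 5 thick. Collar underside 17 mm below this point, paddle top 13 mm above. The screw turns about this point's vertical z axis. Grip across the 10 mm from above, firmly (about 30 N) or it may turn in the fingers. Clockwise from above drives it in.
- head_b (a point): The same point of the middle screw. All three look alike.
- head_c (a point): The same point of the farthest screw. One of the three screws is cross-threaded; which one is not known beforehand and differs each time. The room is tight: a wall stands 0.14 m or more beyond the farthest screw, ahead and to the right, and a stack of instruments, 0.56 m tall, to the robot's left (nearest corner about 0.30 m ahead, 0.24 m left of the base).
- screw_a (a joint): Turn of the nearest screw, rad, grows clockwise from above (driving in); starts between 0 and 0.2. It sinks 3.33 mm per rad. At 0 the paddle stands 0.675 rad anticlockwise of the block's length and the collar is 4.5 mm above its bush; at 1.35 it seats and the torque then rises by 2.5 N m per rad. Fully home: over 1.30; backed out: under 0.3.
- screw_b (a joint): The same for the middle screw. A sound screw runs at about 0.015 N m until it seats. The crossed one also runs freely at first but binds from somewhere between 0.5 and 0.7 rad: from there its torque rises by 0.6 N m per rad, and it springs back when let go.
- screw_c (a joint): The same for the farthest screw. On each screw, more than 0.25 N m strips the thread, at the bind and at the seat alike.
- strip_a (a joint): How far the nearest screw's thread has been stripped by force, rad: stays at 0 unless the screw is forced; beyond 0.06 either way the thread is ruined.
- strip_b (a joint): The same for the middle screw.
- strip_c (a joint): The same for the farthest screw.
- vial: Bystander: small glass vial with a screw cap, 23 mm wide, 54 mm tall, stands beside the valve block, on its left; origin at the centre of its underside.
- tee: Bystander: white T-shaped tube fitting, 30 x 50 x 12 mm, lies beside the valve block, on its left; origin at the centre of its underside.
- spanner: Bystander: steel spanner, 142 mm long, 8 mm thick, lies beside the valve block, on its left; origin at the centre of its underside.

How it is judged:
On the way, in this order (a step that is already met when the one before it is completed fails the run):
1. the nearest screw has been started (turned in past 0.4 rad) (value of joint screw_a above 0.4 rad), for 0.05 s.
2. then the middle screw has been started (value of joint screw_b above 0.4 rad), for 0.05 s.
3. then the farthest screw has been started (value of joint screw_c above 0.4 rad), for 0.05 s.
At the end, for the whole second after the job is handed in: The two sound screws are fully home (turned in beyond 1.30 rad, collar within 0.2 mm of its bush) and the cross-threaded one is backed out to under 0.3 rad (((value of joint screw_a below 0.3 rad and value of joint each of screw_b, screw_c above 1.3 rad) or (value of joint each of screw_a, screw_c above 1.3 rad and value of joint screw_b below 0.3 rad) or (value of joint each of screw_a, screw_b above 1.3 rad and value of joint screw_c below 0.3 rad))); the robot touches nothing.
It fails at once if a screw is forced: its thread is stripped by more than 0.06 rad (value of joint any of strip_a, strip_b, strip_c above 0.06 rad or value of joint any of strip_a, strip_b, strip_c below -0.06 rad).
It fails at once if the vial, the tee or the spanner is moved by more than 30 mm, or the vial is tipped over (distance of any of vial, tee, spanner from where it was at the start of the episode above 0.03 m or angle between vial's own z axis and vertical above 0.5 rad).
It also fails if it takes over 72 s, if anything falls off the work surface, if the arm or the gripper's body presses on something with over 40 N, if the wrist force passes 120 N, or if a joint passes its speed limit or range.

## Robot

A 6-joint arm with a two-finger parallel gripper is mounted at the origin on a cart in front of the work surface, level with it; the furniture and walls round the work are solid. World frame = base frame: x ahead of the robot, y to its left, z up, the work surface at z = 0. Lengths are in m, angles in rad, forces in N, time in s.
With the tool pointing down it reaches from about 0.375 to 0.9 m from the base axis. Payload 3.1 kg.
Tool frame: the origin (TCP) lies at the very end of the fingers, on their centre line; the grasp point (between the pads) lies 19 mm behind it (manip.pinch_z is the distance from the TCP to the grasp point, in m); z points along the fingers, y is the line along which they close (so a half turn about z gives the same grasp; the last joint's range is limited). The gripper opens to 85 mm and grips with 20 to 120 N. Pads are 22 mm wide; open, the fingers measure 114 mm over their backs; the gripper's body (76 mm by 85 mm) begins 54 mm behind the grasp point. The pads swing forward as they close: fully open they stand 13 mm farther back than shut.
Start: joints at [-1.381, 0.527, 1.433, -0, 1.181, -0.178], TCP at [0.225, -0.583, 0.231] pointing down, gripper open.
Joint ranges: [-3.08, 3.08], [-0.75, 2.2], [0.22, 2.44], [-1.43, 4.57], [0, 2.65], [-2.85, 2.85]. Speed limits (rad/s): [2.79, 2.79, 3.14, 3.14, 3.14, 3.14].

## Interface

Orientations are given as a unit quaternion [x, y, z, w].
In Python, from station import manip gives the robot as it stands.
- The arm moves only by the tool servo_tool, never from a script. Its argument "commands" is one flat list of numbers, 7 for each row, row after row: the shift along the tool's x, y, z each as a share of 500 mm, from -1 to 1, then the turn, a rotation vector about the tool's x, y, z each as a share of 360 degrees, from -1 to 1, then the opening, from -1 (shut) to 1 (fully open). In form: [dx, dy, dz, rx, ry, rz, claw, dx, dy, dz, rx, ry, rz, claw, ...]. A call has 1 to 12 rows; each row shifts and turns the commanded pose from where the row before left it, along the tool's axes as they then stand; what a row does not reach is not made up. A row lasts 1/12 s, in which the tool goes at most 41.7 mm and 7.16 degrees, less where a joint would pass 70% of its speed; a pose out of reach is approached as far as the arm can. A call with a number of a shift or a turn outside -1 to 1 is refused whole. A call with a gripper value outside its range is refused whole. The fingers move at their own pace and stop on an object; "force" is the grip in N (left out, the last holds). Time passes only in rows, so rows that do not move let the fingers close. It gives the time, the measured TCP pose, the force, the opening and the grip force at its end, in the units of the state.
- manip.sense(): the state, without advancing time (a new reading comes with each control period).
- manip.snapshot(name): name is "side" or "top"; returns a dict with "img" (384x512x3 uint8, red, green, blue), "mtx" (3x3 intrinsics, pixels), "world_to_cam" (4x4, takes a point from world to camera coordinates). Camera axes: x right, y up, looking along -z (the intrinsics and any distortion apply to the point x, -y, -z); pixel columns grow to the right and rows downward; lengths in m; the calibration is good to about 2 mm. A picture is of the moment at which its call begins. There is no depth.
- manip.sign_off(): hands the job in; it is judged then, once.
Trained networks look in a picture, given as the dict that the camera call returned (one of the last four; its "shot" number tells which), for a name from the list of things; names that differ only in an ending like _2 or _b are one class to them, and where a whole thing is asked for, a point or a joint stands for the part that bears it (a point fixed in the world has none). Each returns a list of dicts, best first, with "conf" (0 to 1); they miss things now and then, are a little off and sometimes report something else, mostly with a low value. They report only what shows in the picture. A call takes as long as a camera call.
- manip.look_for(picture, query): "box" ([left, top, width, height] in pixels, round what is visible of it).
- manip.silhouettes(picture, query): "pixels" (384x512 bool, what is visible of it) and "box" ([left, top, width, height] in pixels, round what is visible of it).
The state is a dict: "t": time; "q": joint angles; "qd": joint speeds; "tau": joint torques, N m; "tcp_pos": TCP position; "tool_rot": TCP orientation; "force": force on the tool from outside, world axes, zero at the start; "ft_torque": the same for the moment, N m; "finger_gap": opening from 0.0 (shut) to 1.0 (fully open); "gripper_force": force on a finger pad.
Only numpy, scipy, OpenCV 4.12 (cv2) and the standard library are available. Lean on these libraries where they do the work, as an engineer would, in place of code of your own. Each camera call takes 0.05 s, during which the arm holds its last target. There are 200 camera calls.

## Working session

There is one attempt and no reset: what is moved stays moved. The work goes in short steps, Python scripts to look and compute and a tool call to move; the robot and the scene stay as the last step left them, time stands still between calls to the robot, and variables do not carry over. Pictures are saved under pics/ and viewed, at most 10 in all, crops included, and the job is handed in when it is done.

Besides the shell and the picture viewer there is one more tool, called after "Call:" as name(argument=value, ...) on one line, values as JSON. servo_tool: Moves the arm, as the interface text tells. Its arguments: {"type":"object","properties":{"commands":{"type":"array"},"force":{"type":"number"}},"required":["commands"]}

```bash
mkdir -p pics; ls
python3 - <<'E'
from station import manip
import cv2
s=manip.sense(); print(s)
for n in("side","top"):
    p=manip.snapshot(n); cv2.imwrite(f"pics/{n}0.png",p["img"][:,:,::-1]); print(n,p["mtx"].tolist(),p["world_to_cam"].tolist(),p.keys())
    for q in("head_a","screw_a","valve_block","vial","tee","spanner"):
        print(q,[(d["box"],round(d["conf"],2)) for d in manip.look_for(p,q)])
E
```

```text
pics
{'t': 0.0, 'q': array([-1.38049994e+00,  5.28446105e-01,  1.43391375e+00, -2.87326924e-05,
        1.18141258e+00, -1.78488703e-01]), 'qd': array([ 0.00031624, -0.00101223, -0.00097027, -0.00113348, -0.00214427,
       -0.0011343 ]), 'tau': array([ 1.26522700e-04, -4.42346013e+01, -1.78023058e+01, -1.05995666e-04,
        8.34646431e-03,  8.56398003e-06]), 'tcp_pos': array([ 0.22518848, -0.58224346,  0.23034232]), 'tool_rot': array([ 9.83046222e-01,  1.83354676e-01, -1.97192371e-05, -1.08979146e-03]), 'force': array([ 1.21686763, -0.26759551,  0.12353367]), 'ft_torque': array([ 0.02639955, -0.00473874, -0.0023184 ]), 'gripper_force': 0.0, 'finger_gap': 0.9986115701672047}
side [[425.1072345958875, 0.0, 251.9484672868826], [0.0, 425.1072345958875, 198.3114729795232], [0.0, 0.0, 1.0]] [[0.9826000945449602, -0.1856481395647011, 0.0056411414093944755, -0.4884528076544485], [0.13158837152008634, 0.717264248447045, 0.6842634714643092, -0.19200267456589676], [-0.13107842950282578, -0.6716150431429161, 0.729213054698839, -0.7617071359683151], [0.0, 0.0, 0.0, 1.0]] dict_keys(['img', 'mtx
[... 554 characters left out ...]
42888866], [0.0, 0.0, 1.0]] [[0.010727202285840818, -0.9995480343459092, -0.028082987133631318, 0.11280735946986202], [0.9932699547547631, 0.0074123905178658704, 0.11558483225874122, -0.5518056970583075], [-0.11532442981688375, -0.02913388923641505, 0.9929005450624804, -0.8667123073419909], [0.0, 0.0, 0.0, 1.0]] dict_keys(['img', 'mtx', 'world_to_cam', 'shot'])
head_a [([285.1, 199.5, 16.9, 16.0], 0.5), ([270.5, 225.9, 15.0, 17.8], 0.43)]
screw_a [([300.9, 176.4, 12.8, 12.9], 0.68), ([293.0, 202.7, 5.5, 16.5], 0.51), ([273.0, 226.6, 8.8, 14.6], 0.44)]
valve_block [([259.8, 174.2, 61.3, 74.0], 0.61)]
vial [([268.2, 163.6, 11.7, 13.3], 0.54)]
tee []
spanner [([218.4, 149.0, 42.0, 45.5], 0.83)]
```

Run:
```python
import cv2,numpy as np
a=cv2.imread("pics/side0.png")[165:280,195:320]; b=cv2.imread("pics/top0.png")[140:260,200:330]
r=lambda i:cv2.resize(i,(390,360),interpolation=cv2.INTER_CUBIC)
cv2.imwrite("pics/c0.png",np.hstack([r(a),r(b)]))
```

```text
(no output)
```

View pics/c0.png

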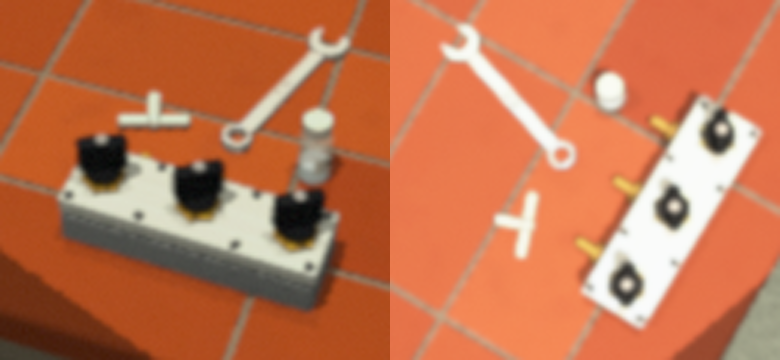

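View pics/top0.png

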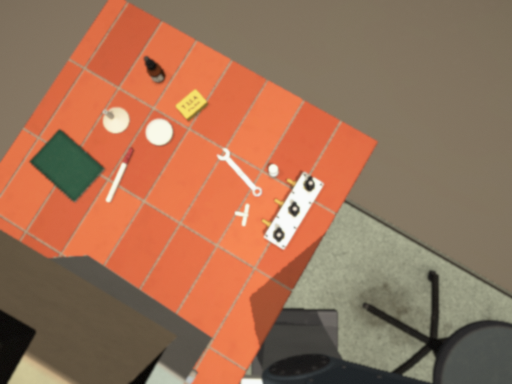

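The left crop shows the block from the right side with the three paddles (white dots at side px ≈(227,210), (259,218), (291,228)). The top view has dots at ≈(279,235) for the nearest, (295,209), and (310,183) for the farthest. The vial stands left of the farthest screw.

```bash
cat > geo.py <<'E'
import numpy as np
from scipy.optimize import least_squares
def proj(p,X):
    c=np.c_[X,np.ones(len(X))]@np.array(p["world_to_cam"]).T
    u=np.c_[c[:,0],-c[:,1],-c[:,2]]@np.array(p["mtx"]).T
    return u[:,:2]/u[:,2:]
def onplane(p,uv,z):
    return least_squares(lambda a:(proj(p,np.array([[a[0],a[1],z]]))-uv).ravel(),[.5,-.1]).x
E
python3 - <<'E'
from geo import *
from station import manip
t=manip.snapshot("top"); s=manip.snapshot("side")
T=np.array([[279,234.7],[294.7,209],[310.3,183.3]]);S=np.array([[227.4,209.7],[258.8,218],[291.5,227.6]])
for a,b in zip(T,S):
    r=least_squares(lambda X:np.r_[(proj(t,X[None])-a).ravel(),(proj(s,X[None])-b).ravel()],[.5,-.1,.08]); print(r.x.round(4),r.cost.round(2))
# block fit: corners top + dots
TC=np.array([[303.3,171.7],[324,184],[284.3,249.3],[264,236.7]]);SC=np.array([[214.2,228.9],[304,232.7],[297,254]])
def pts(v):
    c,n=np.cos(v[2]),np.sin(v[2]);R=np.array([[c,-n],[n,c]])
    f=lambda P,z:np.c_[np.array(P)@R.T+v[:2],np.full(len(P),z)]
    C=f([[.026,-.085],[-.026,-.085],[-.026,.085],[.026,.085]],.041)
    return C,f([[0,.064],[0,0],[0,-.064]],.0785)
for y0 in(1.15,1.15+np.pi):
    def res(v):
        C,H=pts(v);S3=pts(v)[0]
        return np.r_[(proj(t,C)-TC).ravel(),(proj(t,H)-T).ravel(),(proj(s,H)-S).ravel()]
    r=least_squares(res,[.5,-.1,y0]);print(r.x,r.cost,res(r.x).reshape(-1,2).round(1).tolist(),pts(r.x)[1].round(4).tolist())
    C=pts(r.x)[0];print(proj(s,C).round(1).tolist())
d=manip.look_for(t,"vial")[0]["box"];print("vial",onplane(t,[d[0]+d[2]/2,d[1]+d[3]/2],.04))
E
```

```text
[0.4633 0.0797 0.0758] 0.01
[0.518  0.047  0.0771] 0.16
[0.5733 0.014  0.0758] 0.28
[0.51785481 0.04639969 1.03109195] 1.9164672944938128 [[0.6, -0.5], [0.2, -0.7], [-0.1, 0.4], [-0.2, 0.4], [0.2, 0.1], [0.4, -0.4], [0.4, -0.5], [-0.3, -0.7], [-0.4, -0.2], [-0.6, -0.6]] [[0.463, 0.0793, 0.0785], [0.5179, 0.0464, 0.0785], [0.5728, 0.0135, 0.0785]]
[[303.7, 232.5], [296.2, 252.9], [212.8, 228.2], [223.1, 209.6]]
[0.51785481 0.04639969 7.31427725] 1.9164672944935108 [[0.6, -0.5], [0.2, -0.7], [-0.1, 0.4], [-0.2, 0.4], [0.2, 0.1], [0.4, -0.4], [0.4, -0.5], [-0.3, -0.7], [-0.4, -0.2], [-0.6, -0.6]] [[0.463, 0.0793, 0.0785], [0.5179, 0.0464, 0.0785], [0.5728, 0.0135, 0.0785]]
[[303.7, 232.5], [296.2, 252.9], [212.8, 228.2], [223.1, 209.6]]Traceback (most recent call last):
  File "<stdin>", line 20, in <module>
IndexError: list index out of range
```

View pics/side0.png

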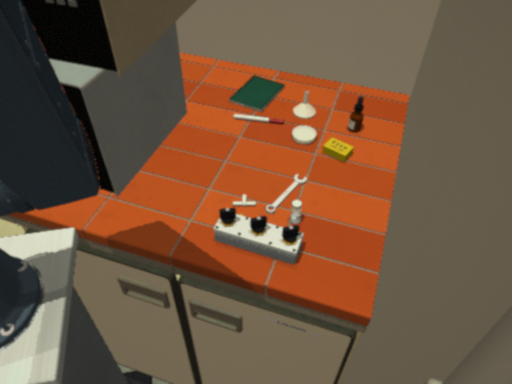

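```bash
cat >> geo.py <<'E'
from scipy.spatial.transform import Rotation as R
YAW=1.031; LEN=YAW+np.pi/2
H={"a":(.463,.0793),"b":(.5179,.0464),"c":(.5728,.0135)}
def to(s,x,y,z,q=None):
    """shares to reach a position and a turn about z for screw angle q"""
    r=R.from_quat(s["tool_rot"]); d=r.inv().apply(np.array([x,y,z])-s["tcp_pos"])
    M=r.as_matrix(); phi=np.arctan2(M[1,0],M[0,0])
    out=dict(shift=(d/.5).round(4).tolist(),tilt=M[:,2].round(4).tolist(),q_of_phi=round((LEN+.675-phi+np.pi/2)%np.pi-np.pi/2,4))
    if q is not None:
        # tool x opposite: phi = yaw+pi/2+.675-q (mod 2pi)
        out["turn"]=round(float(-((LEN+.675-q-phi+np.pi)%(2*np.pi)-np.pi)/(2*np.pi)),4)
    return out
E
python3 - <<'E'
from geo import *
from station import manip
s=manip.sense();print(to(s,.463,.0793,.14,.1))
E
```

```text
{'shift': [0.9209, -1.064, 0.1826], 'tilt': [0.0, -0.0, -1.0], 'q_of_phi': np.float64(-0.2336), 'turn': -0.4469}
```

Call:
servo_tool(commands=[0.046,-0.0532,0.009,0,0,0,0,0.046,-0.0532,0.009,0,0,0,0,0.046,-0.0532,0.009,0,0,0,0,0.046,-0.0532,0.009,0,0,0,0,0.046,-0.0532,0.009,0,0,0,0,0.046,-0.0532,0.009,0,0,0,0,0.046,-0.0532,0.009,0,0,0,0,0.046,-0.0532,0.009,0,0,0,0,0.046,-0.0532,0.009,0,0,0,0,0.046,-0.0532,0.009,0,0,0,0], force=30)

```text
t: 1.68
tcp_pos: [0.3444, -0.2506, 0.1864]
tool_rot: [0.983, 0.183, 0.0, 0.0]
force: [1.4, 0.0, 0.4]
finger_gap: 0.5
gripper_force: 0.0
```

Call:
servo_tool(commands=[0.046,-0.0532,0.009,0,0,0,-0.06,0.046,-0.0532,0.009,0,0,0,-0.06,0.046,-0.0532,0.009,0,0,0,-0.06,0.046,-0.0532,0.009,0,0,0,-0.06,0.046,-0.0532,0.009,0,0,0,-0.06,0.046,-0.0532,0.009,0,0,0,-0.06,0.046,-0.0532,0.009,0,0,0,-0.06,0.046,-0.0532,0.009,0,0,0,-0.06,0.046,-0.0532,0.009,0,0,0,-0.06,0.046,-0.0532,0.009,0,0,0,-0.06])

```text
t: 2.52
tcp_pos: [0.4633, 0.0809, 0.1413]
tool_rot: [0.983, 0.183, 0.0, 0.0]
force: [1.2, -1.4, -0.2]
finger_gap: 0.471
gripper_force: 0.0
```

Call:
servo_tool(commands=[0,0,0,0,0,-0.0195,-0.06,0,0,0,0,0,-0.0195,-0.06,0,0,0,0,0,-0.0195,-0.06,0,0,0,0,0,-0.0195,-0.06,0,0,0,0,0,-0.0195,-0.06,0,0,0,0,0,-0.0195,-0.06,0,0,0,0,0,-0.0195,-0.06,0,0,0,0,0,-0.0195,-0.06,0,0,0,0,0,-0.0195,-0.06,0,0,0,0,0,-0.0195,-0.06,0,0,0,0,0,-0.0195,-0.06,0,0,0,0,0,-0.0195,-0.06])

```text
t: 3.52
tcp_pos: [0.463, 0.0791, 0.1415]
tool_rot: [0.604, 0.797, 0.0, 0.0]
force: [0.7, -0.6, -0.8]
finger_gap: 0.47
gripper_force: 0.0
```

Call:
servo_tool(commands=[0,0,0,0,0,-0.0195,-0.06,0,0,0,0,0,-0.0195,-0.06,0,0,0,0,0,-0.0195,-0.06,0,0,0,0,0,-0.0195,-0.06,0,0,0,0,0,-0.0195,-0.06,0,0,0,0,0,-0.0195,-0.06,0,0,0,0,0,-0.0195,-0.06,0,0,0,0,0,-0.0195,-0.06,0,0,0,0,0,-0.0195,-0.06,0,0,0,0,0,-0.0195,-0.06,0,0,0,0,0,-0.0195,-0.06,0,0,0,0,0,0,-0.06])

```text
t: 4.52
tcp_pos: [0.4629, 0.0791, 0.1415]
tool_rot: [-0.024, 1.0, -0.0, 0.0]
force: [-0.6, -0.3, -0.0]
finger_gap: 0.467
gripper_force: 0.0
```

Run:
```python
from geo import *
from station import manip
import cv2
s=manip.sense();print(to(s,*H["a"],.0565,.1),s["tcp_pos"],s["q"],s["finger_gap"],s["force"],s["ft_torque"])
p=manip.snapshot("side");i=p["img"][120:290,170:340,::-1];cv2.imwrite("pics/s1.png",cv2.resize(i,(590,590),interpolation=cv2.INTER_CUBIC))
```

```text
{'shift': [-0.0001, 0.0005, 0.17], 'tilt': [0.0006, -0.0001, -1.0], 'q_of_phi': np.float64(0.088), 'turn': 0.0019} [0.46292925 0.07907972 0.14150368] [-6.93975061e-02  4.68375880e-01  1.90340396e+00 -4.97798167e-05
  7.69169001e-01 -1.68740727e+00] 0.46740232350604016 [-0.58405504 -0.31836408 -0.02802104] [-0.03262035 -0.0455117  -0.04395675]
```

View pics/s1.png

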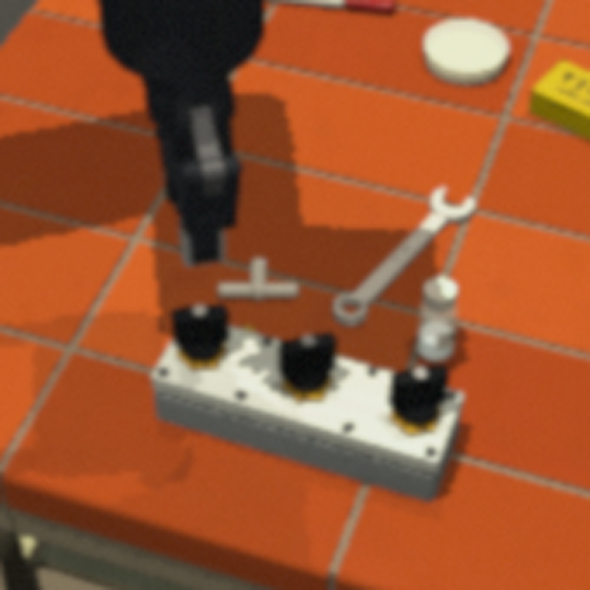

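The gripper hangs directly over the nearest paddle (crop px 205,250 above 200,330). Descending.

Call:
servo_tool(commands=[0,0.0005,0.05,0,0,0,-0.06,0,0,0.05,0,0,0,-0.06,0,0,0.04,0,0,0,-0.06,0,0,0.02,0,0,0,-0.06,0,0,0.01,0,0,0,-0.06,0,0,0,0,0,0,-0.06,0,0,0,0,0,0,-0.06])

```text
t: 5.15
tcp_pos: [0.4629, 0.0793, 0.0565]
tool_rot: [-0.022, 1.0, -0.0, 0.0]
force: [1.0, 0.2, -0.2]
finger_gap: 0.47
gripper_force: 0.0
```

Call:
servo_tool(commands=[0,0,0,0,0,0,-1,0,0,0,0,0,0,-1,0,0,0,0,0,0,-1,0,0,0,0,0,0,-1,0,0,0,0,0,0,-1,0,0,0,0,0,0,-1,0,0,0,0,0,0,-1,0,0,0,0,0,0,-1,0,0,0,0,0,0,-1], force=35)

```text
t: 5.9
tcp_pos: [0.4629, 0.0799, 0.0572]
tool_rot: [-0.022, 1.0, 0.0, 0.001]
force: [-0.4, 3.8, 6.4]
finger_gap: 0.104
gripper_force: 40.0
```

```bash
cat > st.py <<'E'
from geo import *
from station import manip
import sys
s=manip.sense();h=sys.argv[1]
print(to(s,*H[h],.0565,.1),s["tcp_pos"].round(4),"gap mm",s["finger_gap"]*85,"F",s["force"].round(2),"T",s["ft_torque"].round(3),"grip",s["gripper_force"],"t",s["t"])
print("F in tool",R.from_quat(s["tool_rot"]).inv().apply(s["force"]).round(2),"q6",s["q"][5])
E
python3 st.py a
```

```text
{'shift': [-0.0001, -0.0013, 0.0014], 'tilt': [0.0015, 0.0007, -1.0], 'q_of_phi': np.float64(0.0907), 'turn': 0.0015} [0.4629 0.0799 0.0572] gap mm 8.873332846334876 F [-0.45  3.83  6.44] T [ 0.716  0.133 -0.035] grip 40.02997040748596 t 5.9
F in tool [ 0.27  3.85 -6.44] q6 -1.684577286304958
```

Call:
servo_tool(commands=[0,0.0012,-0.001,0,0,0,-1,0,0,0.0005,0,0,0.0125,-1,0,0,0.0005,0,0,0.0125,-1,0,0,0.0005,0,0,0.0125,-1,0,0,0.0005,0,0,0.0125,-1,0,0,0.0005,0,0,0.0125,-1,0,0,0.0005,0,0,0.0125,-1,0,0,0,0,0,0,-1,0,0,0,0,0,0,-1])

```text
t: 6.65
tcp_pos: [0.4629, 0.0802, 0.0557]
tool_rot: [0.211, 0.978, 0.0, 0.001]
force: [-0.1, 2.4, 4.2]
finger_gap: 0.109
gripper_force: 39.7
```

```bash
python3 st.py a
```

```text
{'shift': [-0.0008, -0.0015, -0.0015], 'tilt': [0.0011, 0.0002, -1.0], 'q_of_phi': np.float64(0.5595), 'turn': -0.0731} [0.4629 0.0802 0.0557] gap mm 9.234057951100203 F [-0.14  2.45  4.23] T [ 0.519  0.053 -0.031] grip 39.69418823719025 t 6.65
F in tool [ 1.13  2.18 -4.22] q6 -1.2141680993986406
```

Call:
servo_tool(commands=[0,0.0008,0.0003,0,0,0.01,-1,0,0,0.0004,0,0,0.01,-1,0,0,0.0004,0,0,0.01,-1,0,0,0.0004,0,0,0.01,-1,0,0,0,0,0,0,-1,0,0,0,0,0,0,-1])

```text
t: 7.15
tcp_pos: [0.4629, 0.0802, 0.055]
tool_rot: [0.331, 0.944, -0.0, 0.0]
force: [0.1, 0.8, 5.2]
finger_gap: 0.105
gripper_force: 39.9
```

```bash
python3 st.py a
```

```text
{'shift': [-0.0013, -0.0014, -0.003], 'tilt': [0.0006, -0.0003, -1.0], 'q_of_phi': np.float64(0.8101), 'turn': -0.113} [0.4629 0.0802 0.055 ] gap mm 8.953597967926072 F [0.11 0.8  5.16] T [0.21  0.11  0.057] grip 39.90986466407776 t 7.15
F in tool [ 0.41  0.7  -5.16] q6 -0.9621688975732366
```

Call:
servo_tool(commands=[0,0,0.0003,0,0,0.006,-1,0,0,0.0003,0,0,0.006,-1,0,0,0,0,0,0,-1,0,0,0,0,0,0,-1])

```text
t: 7.48
tcp_pos: [0.4629, 0.0802, 0.0548]
tool_rot: [0.366, 0.93, -0.0, 0.0]
force: [-0.4, 2.8, 7.5]
finger_gap: 0.107
gripper_force: 40.1
```

```bash
python3 st.py a
```

```text
{'shift': [-0.0014, -0.0013, -0.0034], 'tilt': [0.0007, -0.0003, -1.0], 'q_of_phi': np.float64(0.8853), 'turn': -0.125} [0.4629 0.0802 0.0548] gap mm 9.068314359310547 F [-0.41  2.84  7.49] T [0.218 0.208 0.108] grip 40.062525272369385 t 7.4833
F in tool [ 2.23  1.8  -7.49] q6 -0.8868774949655015
```

Torque rises ~0.6 N·m/rad from about 0.65 rad: screw a is the crossed one. Backing it out.

Call:
servo_tool(commands=[0,0,-0.0008,0,0,-0.0139,-1,0,0,-0.0006,0,0,-0.0139,-1,0,0,-0.0006,0,0,-0.0139,-1,0,0,-0.0006,0,0,-0.0139,-1,0,0,-0.0006,0,0,-0.0139,-1,0,0,-0.0006,0,0,-0.0139,-1,0,0,-0.0006,0,0,-0.0139,-1,0,0,-0.0006,0,0,-0.0139,-1,0,0,-0.0006,0,0,-0.0139,-1,0,0,0,0,0,0,-1,0,0,0,0,0,0,-1])

```text
t: 8.4
tcp_pos: [0.4629, 0.0801, 0.0573]
tool_rot: [-0.016, 1.0, -0.0, 0.0]
force: [-0.0, 1.4, 4.6]
finger_gap: 0.107
gripper_force: 39.7
```

```bash
python3 st.py a
```

```text
{'shift': [-0.0001, -0.0015, 0.0015], 'tilt': [0.0005, -0.0004, -1.0], 'q_of_phi': np.float64(0.1027), 'turn': -0.0004} [0.4629 0.0801 0.0573] gap mm 9.070103061152668 F [-0.01  1.39  4.59] T [-0.01   0.08  -0.035] grip 39.69572961330414 t 8.4
F in tool [-0.04  1.39 -4.59] q6 -1.6696918283928908
```

Call:
servo_tool(commands=[0,0,0,0,0,0,-0.06,0,0,0,0,0,0,-0.06,0,0,0,0,0,0,-0.06,0,0,0,0,0,0,-0.06,0,0,-0.02,0,0,0,-0.06,0,0,-0.04,0,0,0,-0.06,0,0,-0.03,0,0,0,-0.06,0,0,0,0,0,0,-0.06])

```text
t: 9.07
tcp_pos: [0.4643, 0.0803, 0.104]
tool_rot: [-0.017, 1.0, -0.0, 0.002]
force: [0.7, 0.3, -0.2]
finger_gap: 0.467
gripper_force: 0.0
```

```bash
sed -i 's/^H=.*/H={"a":(.463,.0800),"b":(.5179,.0471),"c":(.5728,.0142)}/' geo.py; python3 st.py b
python3 - <<'E'
from station import manip
import cv2,numpy as np
r=lambda i:cv2.resize(i,(390,390),interpolation=cv2.INTER_CUBIC)
a=manip.snapshot("side")["img"][175:285,205:315,::-1];b=manip.snapshot("top")["img"][160:260,240:340,::-1]
cv2.imwrite("pics/s2.png",np.hstack([r(a),r(b)]))
E
```

```text
{'shift': [-0.1045, -0.0698, 0.0956], 'tilt': [0.0046, -0.0004, -1.0], 'q_of_phi': np.float64(0.1019), 'turn': -0.0003} [0.4643 0.0803 0.104 ] gap mm 39.693889343324095 F [ 0.75  0.32 -0.21] T [-0.011  0.01  -0.012] grip 0.0 t 9.0667
F in tool [-0.76  0.3   0.21] q6 -1.6705892242715539
```

View pics/s2.png

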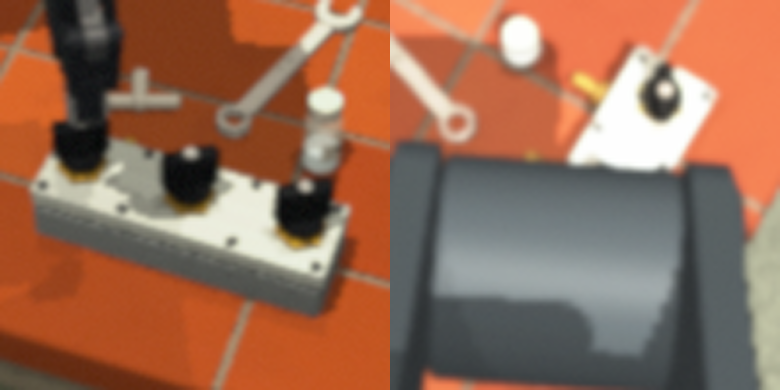

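Screw a stands raised again (left crop, px 80,150). Now moving to b.

Call:
servo_tool(commands=[-0.035,-0.023,0,0,0,0,-0.06,-0.036,-0.023,0,0,0,0,-0.06,-0.036,-0.023,0,0,0,0,-0.06,0,0,0,0,0,0,-0.06,0,0,0,0,0,0,-0.06,0,0,0,0,0,0,-0.06])

```text
t: 9.67
tcp_pos: [0.5155, 0.048, 0.101]
tool_rot: [-0.017, 1.0, 0.0, -0.002]
force: [-0.0, -0.2, -0.2]
finger_gap: 0.469
gripper_force: 0.0
```

```bash
python3 st.py b
```

```text
{'shift': [-0.005, -0.0019, 0.0889], 'tilt': [-0.0038, 0.0006, -1.0], 'q_of_phi': np.float64(0.1022), 'turn': -0.0003} [0.5155 0.048  0.101 ] gap mm 39.90233650032272 F [-0.03 -0.15 -0.16] T [-0.017  0.015  0.019] grip 0.0 t 9.6667
F in tool [ 0.03 -0.15  0.16] q6 -1.7273335327586354
```

Call:
servo_tool(commands=[-0.005,-0.0019,0.03,0,0,0,-0.06,0,0,0.02,0,0,0,-0.06,0,0,0,0,0,0,-0.06,0,0,0,0,0,0,-0.06,0,0,0,0,0,0,-0.06,0,0,0,0,0,0,-0.06])

```text
t: 10.17
tcp_pos: [0.5198, 0.047, 0.0774]
tool_rot: [-0.017, 1.0, -0.0, 0.0]
force: [0.9, -0.1, -0.2]
finger_gap: 0.472
gripper_force: 0.0
```

```bash
python3 st.py b
```

```text
{'shift': [0.0039, 0.0004, 0.0418], 'tilt': [0.0003, -0.0, -1.0], 'q_of_phi': np.float64(0.1016), 'turn': -0.0003} [0.5198 0.047  0.0774] gap mm 40.08471093662645 F [ 0.93 -0.06 -0.23] T [ 0.021 -0.018  0.004] grip 0.0 t 10.1667
F in tool [-0.93 -0.09  0.23] q6 -1.7286168328187492
```

Call:
servo_tool(commands=[0.0035,0.0004,0.015,0,0,0,-0.06,0,0,0.015,0,0,0,-0.06,0,0,0.011,0,0,0,-0.06,0,0,0,0,0,0,-0.06,0,0,0,0,0,0,-0.06,0,0,0,0,0,0,-0.06])

```text
t: 10.67
tcp_pos: [0.5182, 0.0469, 0.0564]
tool_rot: [-0.017, 1.0, 0.0, -0.0]
force: [1.2, 0.2, -0.2]
finger_gap: 0.474
gripper_force: 0.0
```

Call:
servo_tool(commands=[0,0,0,0,0,0,-1,0,0,0,0,0,0,-1,0,0,0,0,0,0,-1,0,0,0,0,0,0,-1,0,0,0,0,0,0,-1,0,0,0,0,0,0,-1,0,0,0,0,0,0,-1,0,0,0,0,0,0,-1], force=35)

```text
t: 11.33
tcp_pos: [0.5185, 0.047, 0.0568]
tool_rot: [-0.017, 1.0, 0.0, 0.0]
force: [-0.7, 2.1, 2.4]
finger_gap: 0.107
gripper_force: 39.8
```

```bash
python3 st.py b
```

```text
{'shift': [0.0011, 0.0003, 0.0005], 'tilt': [0.0008, 0.0001, -1.0], 'q_of_phi': np.float64(0.102), 'turn': -0.0003} [0.5185 0.047  0.0568] gap mm 9.058594497084973 F [-0.68  2.08  2.39] T [ 0.189 -0.084 -0.015] grip 39.825228452682495 t 11.3333
F in tool [ 0.6   2.11 -2.39] q6 -1.7288183033337718
```

Good grasp. Drive in to ~0.8 rad in stages.

Call:
servo_tool(commands=[0.0005,0.0008,0,0,0,0,-1,0,0,0.0005,0,0,0.0125,-1,0,0,0.0005,0,0,0.0125,-1,0,0,0.0005,0,0,0.0125,-1,0,0,0.0005,0,0,0.0125,-1,0,0,0.0005,0,0,0.0125,-1,0,0,0.0005,0,0,0.0125,-1,0,0,0.0005,0,0,0.0125,-1,0,0,0.0005,0,0,0.0125,-1,0,0,0,0,0,0,-1,0,0,0,0,0,0,-1])

```text
t: 12.25
tcp_pos: [0.5183, 0.0468, 0.0547]
tool_rot: [0.292, 0.956, -0.0, 0.001]
force: [1.6, -1.4, 1.6]
finger_gap: 0.11
gripper_force: 39.9
```

```bash
python3 st.py b
```

```text
{'shift': [0.001, -0.0001, -0.0036], 'tilt': [0.0009, -0.0007, -1.0], 'q_of_phi': np.float64(0.728), 'turn': -0.1} [0.5183 0.0468 0.0547] gap mm 9.320015765929044 F [ 1.61 -1.44  1.57] T [-0.349 -0.129 -0.014] grip 39.879228472709656 t 12.25
F in tool [-2.15 -0.29 -1.57] q6 -1.1017124408953705
```

Call:
servo_tool(commands=[0,0,0.0005,0,0,0.0125,-1,0,0,0.0005,0,0,0.0125,-1,0,0,0.0003,0,0,0.008,-1,0,0,0,0,0,0,-1,0,0,0,0,0,0,-1])

```text
t: 12.67
tcp_pos: [0.5183, 0.0468, 0.054]
tool_rot: [0.389, 0.921, -0.0, 0.0]
force: [0.9, -2.3, 1.4]
finger_gap: 0.109
gripper_force: 39.9
```

```bash
python3 st.py b
```

```text
{'shift': [0.001, -0.0001, -0.005], 'tilt': [0.0008, -0.0007, -1.0], 'q_of_phi': np.float64(0.9349), 'turn': -0.1329} [0.5183 0.0468 0.054 ] gap mm 9.253511340900639 F [ 0.93 -2.33  1.43] T [-0.549 -0.16   0.   ] grip 39.863449931144714 t 12.6667
F in tool [-2.32 -0.96 -1.43] q6 -0.8949007221166067
```

B runs freely. On towards the seat.

Call:
servo_tool(commands=[0,0,0.0005,0,0,0.0116,-1,0,0,0.0005,0,0,0.0116,-1,0,0,0.0005,0,0,0.0116,-1,0,0,0.0005,0,0,0.0116,-1,0,0,0.0005,0,0,0.0116,-1,0,0,0,0,0,0,-1,0,0,0,0,0,0,-1])

```text
t: 13.25
tcp_pos: [0.5181, 0.0468, 0.0528]
tool_rot: [0.549, 0.836, -0.0, 0.0]
force: [0.9, -4.5, 2.7]
finger_gap: 0.111
gripper_force: 39.9
```

```bash
python3 st.py b
```

```text
{'shift': [0.0008, -0.0002, -0.0074], 'tilt': [0.0005, -0.0007, -1.0], 'q_of_phi': np.float64(1.2987), 'turn': -0.1908} [0.5181 0.0468 0.0528] gap mm 9.412706433488193 F [ 0.85 -4.52  2.74] T [-0.818 -0.12  -0.012] grip 39.93934392929077 t 13.25
F in tool [-4.49 -1.   -2.73] q6 -0.5310629806946998
```

Call:
servo_tool(commands=[0.0006,0,0.0001,0,0,0.004,-1,0,0,0.0001,0,0,0.004,-1,0,0,0,0,0,0,-1,0,0,0,0,0,0,-1])

```text
t: 13.58
tcp_pos: [0.5181, 0.0468, 0.0526]
tool_rot: [0.57, 0.821, -0.0, 0.001]
force: [1.4, -5.9, 1.4]
finger_gap: 0.106
gripper_force: 39.9
```

```bash
python3 st.py b
```

```text
{'shift': [0.0007, -0.0002, -0.0077], 'tilt': [0.0007, -0.0011, -1.0], 'q_of_phi': np.float64(1.349), 'turn': -0.1988} [0.5181 0.0468 0.0526] gap mm 8.989016192300694 F [ 1.36 -5.94  1.43] T [-1.007 -0.047 -0.019] grip 39.861581325531006 t 13.5833
F in tool [-6.05 -0.81 -1.42] q6 -0.48003864227018755
```

Call:
servo_tool(commands=[-0.0015,0,0.0001,0,0,0.003,-1,0,0,0,0,0,0.002,-1,0,0,0,0,0,0,-1,0,0,0,0,0,0,-1])

```text
t: 13.92
tcp_pos: [0.5181, 0.0467, 0.0525]
tool_rot: [0.584, 0.812, -0.0, 0.0]
force: [1.1, -4.9, 2.1]
finger_gap: 0.106
gripper_force: 39.8
```

```bash
python3 st.py b
```

```text
{'shift': [0.0008, -0.0002, -0.0079], 'tilt': [0.0002, -0.0002, -1.0], 'q_of_phi': np.float64(1.3827), 'turn': -0.2041} [0.5181 0.0467 0.0525] gap mm 9.015714218654132 F [ 1.1  -4.94  2.12] T [-0.648 -0.086 -0.004] grip 39.8441344499588 t 13.9167
F in tool [-5.03 -0.53 -2.12] q6 -0.4479763002109165
```

Call:
servo_tool(commands=[-0.001,0,0.0001,0,0,0.003,-1,0,0,0,0,0,0.002,-1,0,0,0,0,0,0,-1,0,0,0,0,0,0,-1])

```text
t: 14.25
tcp_pos: [0.5181, 0.0467, 0.0525]
tool_rot: [0.597, 0.802, 0.0, -0.0]
force: [0.7, -0.5, 0.4]
finger_gap: 0.108
gripper_force: 39.8
```

```bash
python3 st.py b
```

```text
{'shift': [0.0009, -0.0002, -0.0081], 'tilt': [-0.0001, 0.0003, -1.0], 'q_of_phi': np.float64(1.4151), 'turn': -0.2093} [0.5181 0.0467 0.0525] gap mm 9.206925363334664 F [ 0.69 -0.54  0.36] T [-0.185 -0.141 -0.019] grip 39.84561502933502 t 14.25
F in tool [-0.71  0.5  -0.36] q6 -0.4166961212227251
```

Call:
servo_tool(commands=[0,0,0,0,0,0.003,-1,0,0,0,0,0,0.002,-1,0,0,0,0,0,0,-1,0,0,0,0,0,0,-1])

```text
t: 14.58
tcp_pos: [0.5181, 0.0467, 0.0524]
tool_rot: [0.61, 0.793, 0.0, -0.0]
force: [0.8, 0.2, 0.9]
finger_gap: 0.108
gripper_force: 39.7
```

```bash
python3 st.py b
```

```text
{'shift': [0.0009, -0.0002, -0.0082], 'tilt': [-0.0001, 0.0004, -1.0], 'q_of_phi': np.float64(1.4468), 'turn': -0.2143} [0.5181 0.0467 0.0524] gap mm 9.171542243229538 F [0.77 0.15 0.92] T [ 0.051 -0.23  -0.002] grip 39.73835527896881 t 14.5833
F in tool [-0.05  0.78 -0.92] q6 -0.38514306885942
```

Call:
servo_tool(commands=[0,0,0,0,0,0.003,-1,0,0,0,0,0,0.002,-1,0,0,0,0,0,0,-1,0,0,0,0,0,0,-1])

```text
t: 14.92
tcp_pos: [0.518, 0.0466, 0.0523]
tool_rot: [0.622, 0.783, 0.0, -0.0]
force: [1.8, 0.4, 0.3]
finger_gap: 0.108
gripper_force: 39.6
```

```bash
python3 st.py b
python3 - <<'E'
from station import manip
import cv2,numpy as np
a=manip.snapshot("side")["img"][195:265,210:310,::-1]
cv2.imwrite("pics/s3.png",cv2.resize(a,(800,560),interpolation=cv2.INTER_CUBIC))
E
```

```text
{'shift': [0.001, -0.0001, -0.0083], 'tilt': [-0.0003, 0.0004, -1.0], 'q_of_phi': np.float64(1.4782), 'turn': -0.2194} [0.518  0.0466 0.0523] gap mm 9.176618768838956 F [1.77 0.45 0.28] T [ 0.263 -0.302  0.047] grip 39.5968222618103 t 14.9167
F in tool [ 0.04  1.82 -0.28] q6 -0.35369428292910227
```

View pics/s3.png

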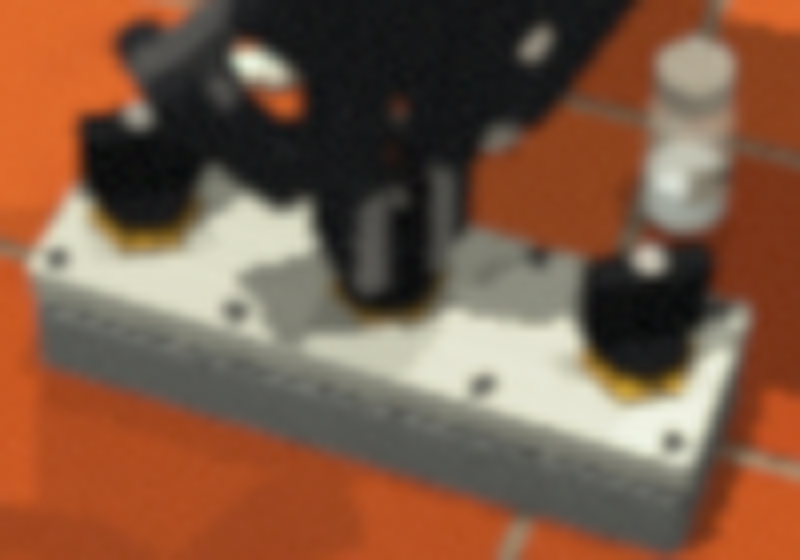

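Call:
servo_tool(commands=[0,0,0,0,0,0.0025,-1,0,0,0,0,0,0,-1,0,0,0,0,0,0,-1])

```text
t: 15.22
tcp_pos: [0.5181, 0.0466, 0.0523]
tool_rot: [0.628, 0.778, 0.0, -0.0]
force: [2.3, 2.6, -1.2]
finger_gap: 0.105
gripper_force: 39.5
```

```bash
python3 st.py b
```

```text
{'shift': [0.0011, -0.0002, -0.0083], 'tilt': [-0.0002, 0.0003, -1.0], 'q_of_phi': np.float64(1.4939), 'turn': -0.2218} [0.5181 0.0466 0.0523] gap mm 8.934185351579615 F [ 2.32  2.59 -1.18] T [ 0.414 -0.281  0.028] grip 39.47878897190094 t 15.2167
F in tool [2.04 2.82 1.18] q6 -0.3379982273341827
```

```bash
cat > tq.py <<'E'
from station import manip
import numpy as np
v=[]
for i in range(6):
    manip.snapshot("top"); v.append(manip.sense()["ft_torque"][2])
print("Tz",np.mean(v).round(4),"+-",(np.std(v)/6**.5).round(4))
E
python3 tq.py
```

```text
Tz 0.0681 +- 0.0142
```

Call:
servo_tool(commands=[0,-0.0005,0,0,0,0.0025,-1,0,0,0,0,0,0,-1,0,0,0,0,0,0,-1])

```text
t: 15.77
tcp_pos: [0.5181, 0.0466, 0.0524]
tool_rot: [0.634, 0.773, 0.0, 0.0]
force: [2.3, 4.9, -3.2]
finger_gap: 0.106
gripper_force: 39.2
```

```bash
python3 tq.py; python3 st.py b
```

```text
Tz 0.089 +- 0.0114
{'shift': [0.0011, -0.0001, -0.0082], 'tilt': [0.0003, 0.0003, -1.0], 'q_of_phi': np.float64(1.5095), 'turn': -0.2243} [0.5181 0.0466 0.0524] gap mm 9.06430313878185 F [ 1.87  5.29 -3.  ] T [ 0.743 -0.459  0.074] grip 39.199286699295044 t 16.0667
F in tool [4.82 2.86 3.01] q6 -0.3225385635685125
```

B is seated (≈0.09 N·m). Release, lift, turn back and go to c.

Call:
servo_tool(commands=[0,0,0,0,0,0,-0.06,0,0,0,0,0,0,-0.06,0,0,0,0,0,0,-0.06,0,0,0,0,0,0,-0.06,0,0,-0.02,0,0,0,-0.06,0,0,-0.04,0,0,0,-0.06,0,0,-0.04,0,0,0,-0.06,0,0,0,0,0,0,-0.06])

```text
t: 16.73
tcp_pos: [0.5202, 0.046, 0.1061]
tool_rot: [0.634, 0.773, 0.002, 0.003]
force: [0.3, 0.8, -0.1]
finger_gap: 0.469
gripper_force: 0.0
```

Call:
servo_tool(commands=[0,0,0,0,0,-0.0189,-0.06,0,0,0,0,0,-0.0189,-0.06,0,0,0,0,0,-0.0189,-0.06,0,0,0,0,0,-0.0189,-0.06,0,0,0,0,0,-0.0189,-0.06,0,0,0,0,0,-0.0189,-0.06,0,0,0,0,0,-0.0189,-0.06,0,0,0,0,0,-0.0189,-0.06,0,0,0,0,0,-0.0189,-0.06,0,0,0,0,0,-0.0189,-0.06,0,0,0,0,0,-0.0189,-0.06,0,0,0,0,0,0,-0.06])

```text
t: 17.73
tcp_pos: [0.5176, 0.0463, 0.1025]
tool_rot: [0.033, 0.999, -0.0, -0.0]
force: [-0.5, 0.6, -0.1]
finger_gap: 0.472
gripper_force: 0.0
```

```bash
sed -i 's/^H=.*/H={"a":(.463,.0800),"b":(.5181,.0467),"c":(.5732,.0136)}/' geo.py; python3 st.py c;python3 st.py b
```

```text
{'shift': [-0.1153, -0.0578, 0.0919], 'tilt': [-0.0005, -0.0001, -1.0], 'q_of_phi': np.float64(0.2011), 'turn': -0.0161} [0.5176 0.0463 0.1025] gap mm 40.14331903453495 F [-0.49  0.63 -0.1 ] T [ 0.013 -0.044 -0.006] grip 0.0 t 17.7333
F in tool [0.53 0.6  0.11] q6 -1.63072412003189
{'shift': [-0.0009, 0.001, 0.0919], 'tilt': [-0.0005, -0.0001, -1.0], 'q_of_phi': np.float64(0.2011), 'turn': -0.0161} [0.5176 0.0463 0.1025] gap mm 40.14331903453495 F [-0.49  0.63 -0.1 ] T [ 0.013 -0.044 -0.006] grip 0.0 t 17.7333
F in tool [0.53 0.6  0.11] q6 -1.63072412003189
```

Call:
servo_tool(commands=[-0.0385,-0.0193,0,0,0,0,-0.06,-0.0384,-0.0193,0,0,0,0,-0.06,-0.0384,-0.0193,0,0,0,0,-0.06,0,0,0.025,0,0,0,-0.06,0,0,0.025,0,0,0,-0.06,0,0,0,0,0,0,-0.06,0,0,0,0,0,0,-0.06,0,0,0,0,0,0,-0.06,0,0,0,0,0,0,-0.06])

```text
t: 18.48
tcp_pos: [0.5737, 0.0137, 0.0781]
tool_rot: [0.034, 0.999, -0.0, 0.0]
force: [-0.4, -0.6, 0.1]
finger_gap: 0.469
gripper_force: 0.0
```

```bash
python3 st.py c
```

```text
{'shift': [0.0011, -0.0002, 0.0433], 'tilt': [0.001, -0.0002, -1.0], 'q_of_phi': np.float64(0.2036), 'turn': -0.0165} [0.5737 0.0137 0.0781] gap mm 39.87268994612342 F [-0.41 -0.57  0.09] T [-0.019  0.021  0.024] grip 0.0 t 18.4833
F in tool [ 0.37 -0.6  -0.09] q6 -1.673168644458854
```

Call:
servo_tool(commands=[0.0005,0,0.015,0,0,0,-0.06,0,0,0.015,0,0,0,-0.06,0,0,0.012,0,0,0,-0.06,0,0,0,0,0,0,-0.06,0,0,0,0,0,0,-0.06,0,0,0,0,0,0,-0.06])

```text
t: 18.98
tcp_pos: [0.5732, 0.0136, 0.0563]
tool_rot: [0.034, 0.999, 0.0, -0.0]
force: [-0.6, 0.3, 0.7]
finger_gap: 0.471
gripper_force: 0.0
```

Call:
servo_tool(commands=[0,0,0,0,0,0,-1,0,0,0,0,0,0,-1,0,0,0,0,0,0,-1,0,0,0,0,0,0,-1,0,0,0,0,0,0,-1,0,0,0,0,0,0,-1,0,0,0,0,0,0,-1,0,0,0,0,0,0,-1], force=35)

```text
t: 19.65
tcp_pos: [0.5737, 0.0138, 0.0567]
tool_rot: [0.034, 0.999, 0.0, 0.001]
force: [1.6, 3.0, -0.5]
finger_gap: 0.104
gripper_force: 40.4
```

```bash
python3 st.py c; python3 tq.py
```

```text
{'shift': [0.001, -0.0004, 0.0003], 'tilt': [0.0011, 0.0002, -1.0], 'q_of_phi': np.float64(0.2033), 'turn': -0.0164} [0.5737 0.0138 0.0567] gap mm 8.879223380098516 F [ 1.62  2.99 -0.46] T [ 0.456 -0.259  0.005] grip 40.44843256473541 t 19.65
F in tool [-1.41  3.09  0.46] q6 -1.6740577074429859
Tz -0.0022 +- 0.0146
```

Grip on c is good; start it to ~0.7 (est.).

Call:
servo_tool(commands=[0,0.0008,0,0,0,0,-1,0,0,0.0005,0,0,0.0125,-1,0,0,0.0005,0,0,0.0125,-1,0,0,0.0005,0,0,0.0125,-1,0,0,0.0005,0,0,0.0125,-1,0,0,0.0005,0,0,0.0125,-1,0,0,0.0005,0,0,0.0125,-1,0,0,0.0005,0,0,0.0125,-1,0,0,0.0005,0,0,0.0125,-1,0,0,0,0,0,0,-1,0,0,0,0,0,0,-1])

```text
t: 20.87
tcp_pos: [0.5734, 0.0133, 0.0545]
tool_rot: [0.34, 0.94, -0.0, 0.0]
force: [1.2, -0.9, 0.1]
finger_gap: 0.105
gripper_force: 40.5
```

```bash
python3 st.py c; python3 tq.py
```

```text
{'shift': [0.0007, 0.0001, -0.0039], 'tilt': [0.0003, -0.0009, -1.0], 'q_of_phi': np.float64(0.8292), 'turn': -0.1161} [0.5734 0.0133 0.0545] gap mm 8.931922933256965 F [ 1.18 -0.88  0.11] T [-0.035 -0.255 -0.017] grip 40.54920315742493 t 20.8667
F in tool [-1.47  0.08 -0.11] q6 -1.0469684900095861
Tz 0.0007 +- 0.0099
```

Call:
servo_tool(commands=[0,0,0.0005,0,0,0.0125,-1,0,0,0.0005,0,0,0.0125,-1,0,0,0.0005,0,0,0.0125,-1,0,0,0,0,0,0,-1,0,0,0,0,0,0,-1])

```text
t: 21.58
tcp_pos: [0.5733, 0.0133, 0.0537]
tool_rot: [0.448, 0.894, -0.0, 0.0]
force: [2.0, -4.2, 0.5]
finger_gap: 0.111
gripper_force: 40.5
```

```bash
python3 tq.py; python3 st.py c
```

```text
Tz 0.0114 +- 0.0136
{'shift': [0.0006, 0.0002, -0.0055], 'tilt': [0.0, -0.001, -1.0], 'q_of_phi': np.float64(1.0652), 'turn': -0.1536} [0.5733 0.0133 0.0538] gap mm 9.403439737921074 F [ 1.73 -4.56  1.03] T [-0.924 -0.163 -0.012] grip 40.54245471954346 t 21.8833
F in tool [-4.69 -1.34 -1.02] q6 -0.8108615875638567
```

C is free, confirming a as the crossed one.

Call:
servo_tool(commands=[-0.0012,0,0.0005,0,0,0.0125,-1,0,0,0.0005,0,0,0.0125,-1,0,0,0.0005,0,0,0.0125,-1,0,0,0.0003,0,0,0.01,-1,0,0,0,0,0,0,-1,0,0,0,0,0,0,-1])

```text
t: 22.38
tcp_pos: [0.5731, 0.0132, 0.0527]
tool_rot: [0.576, 0.817, -0.0, -0.0]
force: [0.6, -5.8, 0.5]
finger_gap: 0.107
gripper_force: 40.6
```

```bash
python3 tq.py; python3 st.py c
```

```text
Tz 0.0031 +- 0.0105
{'shift': [0.0006, 0.0005, -0.0075], 'tilt': [-0.0012, -0.0004, -1.0], 'q_of_phi': np.float64(1.3631), 'turn': -0.201} [0.5731 0.0132 0.0527] gap mm 8.878812475694916 F [ 0.36 -4.35  1.07] T [-0.864  0.002  0.05 ] grip 40.6122761964798 t 22.6833
F in tool [-4.22 -1.13 -1.07] q6 -0.513748669240319
```

Call:
servo_tool(commands=[-0.0015,0,0.0002,0,0,0.006,-1,0,0,0.0002,0,0,0.006,-1,0,0,0,0,0,0,-1,0,0,0,0,0,0,-1])

```text
t: 23.02
tcp_pos: [0.5731, 0.0131, 0.0525]
tool_rot: [0.607, 0.795, -0.0, -0.001]
force: [-1.0, -2.5, 1.6]
finger_gap: 0.111
gripper_force: 40.7
```

```bash
python3 tq.py; python3 st.py c
```

```text
Tz 0.0544 +- 0.0107
{'shift': [0.0009, 0.0005, -0.008], 'tilt': [-0.0017, 0.0005, -1.0], 'q_of_phi': np.float64(1.4403), 'turn': -0.2133} [0.5731 0.0131 0.0525] gap mm 9.07220914673157 F [-2.74 -1.21  2.23] T [-0.27   0.326  0.079] grip 40.796138048172 t 23.3167
F in tool [-0.44 -2.96 -2.22] q6 -0.43805749432381946
```

Call:
servo_tool(commands=[0,0.0005,0,0,0,0.003,-1,0,0,0,0,0,0,-1,0,0,0,0,0,0,-1])

```text
t: 23.57
tcp_pos: [0.5731, 0.0131, 0.0524]
tool_rot: [0.615, 0.789, -0.0, -0.001]
force: [-4.4, -1.8, 2.8]
finger_gap: 0.107
gripper_force: 40.9
```

```bash
python3 tq.py; python3 st.py c
```

```text
Tz 0.04 +- 0.017
{'shift': [0.0009, 0.0004, -0.0081], 'tilt': [-0.0021, 0.0005, -1.0], 'q_of_phi': np.float64(1.4597), 'turn': -0.2164} [0.5731 0.0131 0.0524] gap mm 9.124725110069 F [-4.8  -2.13  2.57] T [-0.164  0.84   0.06 ] grip 40.96435725688934 t 23.8667
F in tool [-0.89 -5.18 -2.56] q6 -0.4184497669084854
```

Call:
servo_tool(commands=[0,-0.0012,0,0,0,0.003,-1,0,0,0,0,0,0,-1,0,0,0,0,0,0,-1])

```text
t: 24.12
tcp_pos: [0.5731, 0.0131, 0.0524]
tool_rot: [0.622, 0.783, -0.0, -0.001]
force: [-4.2, 0.9, 2.6]
finger_gap: 0.105
gripper_force: 40.8
```

```bash
python3 tq.py; python3 tq.py
```

```text
Tz 0.0378 +- 0.0081
Tz 0.0227 +- 0.0169
```

Call:
servo_tool(commands=[0,-0.0005,0,0,0,0.0035,-1,0,0,0,0,0,0,-1,0,0,0,0,0,0,-1])

```text
t: 24.97
tcp_pos: [0.5731, 0.013, 0.0524]
tool_rot: [0.631, 0.776, 0.0, -0.0]
force: [-4.7, 3.3, 0.3]
finger_gap: 0.104
gripper_force: 40.6
```

```bash
python3 tq.py; python3 tq.py; python3 st.py c
```

```text
Tz 0.0565 +- 0.01
Tz 0.0536 +- 0.0075
{'shift': [0.0011, 0.0005, -0.0082], 'tilt': [-0.0005, 0.0006, -1.0], 'q_of_phi': np.float64(1.5006), 'turn': -0.2229} [0.5731 0.013  0.0524] gap mm 9.00008763551077 F [-3.89  2.57  0.37] T [0.466 0.73  0.033] grip 40.57932436466217 t 25.5667
F in tool [ 3.31 -3.29 -0.37] q6 -0.378399554843577
```

Call:
servo_tool(commands=[-0.0005,-0.0005,0,0,0,0.003,-1,0,0,0,0,0,0,-1,0,0,0,0,0,0,-1])

```text
t: 25.82
tcp_pos: [0.5731, 0.013, 0.0524]
tool_rot: [0.638, 0.77, 0.0, -0.0]
force: [-3.6, 3.5, 0.2]
finger_gap: 0.108
gripper_force: 40.5
```

```bash
python3 tq.py; python3 tq.py
```

```text
Tz 0.0528 +- 0.0124
Tz 0.0878 +- 0.0113
```

Call:
servo_tool(commands=[0,0,0,0,0,0,-0.06,0,0,0,0,0,0,-0.06,0,0,0,0,0,0,-0.06,0,0,0,0,0,0,-0.06,0,0,-0.02,0,0,0,-0.06,0,0,-0.04,0,0,0,-0.06,0,0,-0.06,0,0,0,-0.06,0,0,-0.06,0,0,0,-0.06,0,0,0,0,0,0,-0.06])

```text
t: 27.17
tcp_pos: [0.5776, 0.0116, 0.149]
tool_rot: [0.638, 0.77, 0.003, 0.006]
force: [1.8, -0.0, 0.4]
finger_gap: 0.472
gripper_force: 0.0
```

Run:
```python
from geo import *
from station import manip
s=manip.sense();print(to(s,.40,-.15,.16,.1),s["t"])
```

```text
{'shift': [-0.2517, -0.4087, -0.0258], 'tilt': [0.013, -0.0023, -0.9999], 'q_of_phi': np.float64(1.5193), 'turn': -0.2259} 27.1667
```

Call:
servo_tool(commands=[-0.036,-0.058,-0.004,0,0,0,-0.06,-0.036,-0.058,-0.004,0,0,0,-0.06,-0.036,-0.058,-0.004,0,0,0,-0.06,-0.036,-0.058,-0.004,0,0,0,-0.06,-0.036,-0.058,-0.004,0,0,0,-0.06,-0.036,-0.058,-0.004,0,0,0,-0.06,-0.036,-0.058,-0.004,0,0,0,-0.06,0,0,0,0,0,0,-0.06,0,0,0,0,0,0,-0.06])

```text
t: 27.92
tcp_pos: [0.3964, -0.1505, 0.1571]
tool_rot: [0.64, 0.769, 0.0, 0.001]
force: [0.4, 0.3, -0.7]
finger_gap: 0.469
gripper_force: 0.0
```

Run:
```python
from station import manip
import cv2,numpy as np
def avg(n):
    return np.mean([manip.snapshot(n)["img"].astype(float) for _ in range(4)],0).astype(np.uint8)[:,:,::-1]
r=lambda i:cv2.resize(i,(400,300),interpolation=cv2.INTER_CUBIC)
S=avg("side");T=avg("top");cv2.imwrite("pics/S4.png",S);cv2.imwrite("pics/T4.png",T)
c=lambda s,t:np.hstack([r(s[200:263,208:292+16]),r(t[172:247,255:355])])
cv2.imwrite("pics/s4.png",np.vstack([c(cv2.imread("pics/side0.png"),cv2.imread("pics/top0.png")),c(S,T)]))
```

```text
(no output)
```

View pics/s4.png

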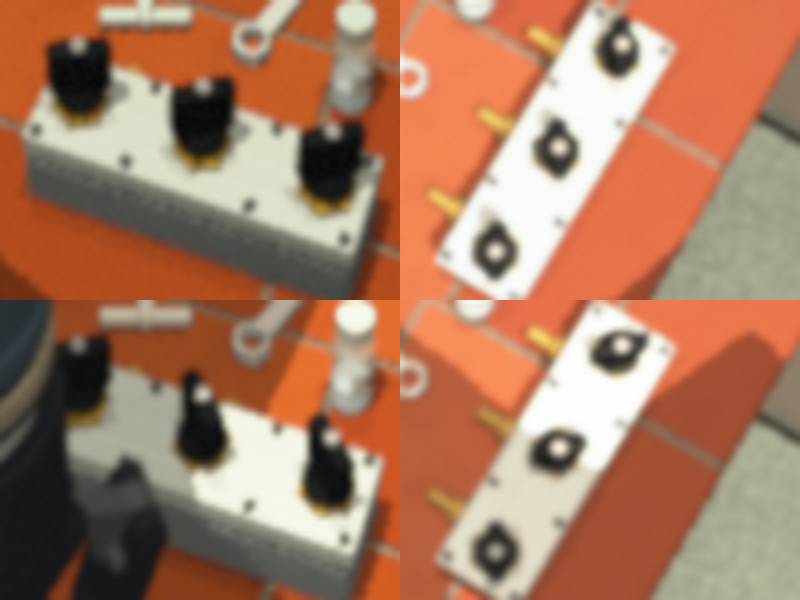

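Top rows are the initial views, bottom rows the current ones: a stands as at the start, b and c are turned in and low, bystanders unmoved. C's seat torque was ambiguous, so I'll re-grip it and tighten to a clear rise.

```bash
sed -i 's/^H=.*/H={"a":(.463,.0800),"b":(.5181,.0467),"c":(.5731,.0132)}/' geo.py
python3 - <<'E'
from geo import *
from station import manip
s=manip.sense();print(to(s,*H["c"],.10,1.48),s["t"])
E
```

```text
{'shift': [0.2518, 0.4055, 0.113], 'tilt': [0.0, 0.0001, -1.0], 'q_of_phi': np.float64(1.5175), 'turn': -0.006} 28.3167
```

Call:
servo_tool(commands=[0.036,0.058,0,0,0,-0.003,-0.06,0.036,0.058,0,0,0,-0.003,-0.06,0.036,0.058,0,0,0,0,-0.06,0.036,0.058,0,0,0,0,-0.06,0.036,0.058,0,0,0,0,-0.06,0.036,0.058,0.02,0,0,0,-0.06,0.036,0.058,0.04,0,0,0,-0.06,0,0,0.04,0,0,0,-0.06,0,0,0,0,0,0,-0.06,0,0,0,0,0,0,-0.06,0,0,0,0,0,0,-0.06,0,0,0,0,0,0,-0.06])

```text
t: 29.32
tcp_pos: [0.5682, 0.0168, 0.1077]
tool_rot: [0.624, 0.782, 0.0, 0.001]
force: [-0.9, 0.1, 0.8]
finger_gap: 0.47
gripper_force: 0.0
```

Run:
```python
from geo import *
from station import manip
s=manip.sense();print(to(s,*H["c"],.0526,1.48),s["t"],s["tcp_pos"])
```

```text
{'shift': [-0.0092, 0.0077, 0.1101], 'tilt': [0.0011, -0.0003, -1.0], 'q_of_phi': np.float64(1.4826), 'turn': -0.0004} 29.3167 [0.56824869 0.01684765 0.10766578]
```

Call:
servo_tool(commands=[-0.0092,0.0077,0.03,0,0,0,-0.06,0,0,0.03,0,0,0,-0.06,0,0,0,0,0,0,-0.06,0,0,0,0,0,0,-0.06,0,0,0,0,0,0,-0.06])

```text
t: 29.73
tcp_pos: [0.5733, 0.0133, 0.0778]
tool_rot: [0.624, 0.782, 0.0, 0.001]
force: [-0.2, 0.2, 0.6]
finger_gap: 0.472
gripper_force: 0.0
```

Run:
```python
from geo import *
from station import manip
s=manip.sense();print(to(s,*H["c"],.0526,1.48),s["t"],s["tcp_pos"])
```

```text
{'shift': [-0.0001, -0.0005, 0.0504], 'tilt': [0.0014, -0.0002, -1.0], 'q_of_phi': np.float64(1.4826), 'turn': -0.0004} 29.7333 [0.57330385 0.01331815 0.0777817 ]
```

Call:
servo_tool(commands=[0,0,0.02,0,0,0,-0.06,0,0,0.02,0,0,0,-0.06,0,0,0.009,0,0,0,-0.06,0,0,0,0,0,0,-0.06,0,0,0,0,0,0,-0.06])

```text
t: 30.15
tcp_pos: [0.5725, 0.014, 0.0515]
tool_rot: [0.624, 0.782, -0.0, -0.001]
force: [0.4, -0.7, 0.7]
finger_gap: 0.468
gripper_force: 0.0
```

Call:
servo_tool(commands=[0,0,0,0,0,0,-1,0,0,0,0,0,0,-1,0,0,0,0,0,0,-1,0,0,0,0,0,0,-1,0,0,0,0,0,0,-1,0,0,0,0,0,0,-1,0,0,0,0,0,0,-1,0,0,0,0,0,0,-1], force=40)

```text
t: 30.82
tcp_pos: [0.5729, 0.0139, 0.0523]
tool_rot: [0.624, 0.782, -0.0, -0.0]
force: [-0.7, 1.6, 1.0]
finger_gap: 0.108
gripper_force: 44.0
```

```bash
python3 st.py c; python3 tq.py
```

```text
{'shift': [-0.0015, 0.0001, -0.0085], 'tilt': [-0.0001, 0.0001, -1.0], 'q_of_phi': np.float64(1.4817), 'turn': -0.2199} [0.5729 0.0139 0.0523] gap mm 9.21391650735479 F [-0.73  1.58  1.01] T [0.103 0.101 0.053] grip 44.0451318025589 t 30.8167
F in tool [ 1.7  -0.36 -1.01] q6 -0.39508179513220504
Tz 0.0512 +- 0.0117
```

Call:
servo_tool(commands=[0,0,0,0,0,0.002,-1,0,0,0,0,0,0.002,-1,0,0,0,0,0,0,-1,0,0,0,0,0,0,-1])

```text
t: 31.45
tcp_pos: [0.5729, 0.0139, 0.0522]
tool_rot: [0.633, 0.774, 0.0, -0.0]
force: [-1.9, 0.7, 3.4]
finger_gap: 0.106
gripper_force: 44.2
```

```bash
python3 tq.py; python3 tq.py; python3 st.py c
```

```text
Tz 0.0485 +- 0.0125
Tz 0.0578 +- 0.0141
{'shift': [-0.0015, 0.0001, -0.0087], 'tilt': [-0.0001, 0.0001, -1.0], 'q_of_phi': np.float64(1.5068), 'turn': -0.2239} [0.5729 0.0139 0.0521] gap mm 9.112938813698632 F [-2.38  2.13  5.08] T [0.234 0.276 0.091] grip 44.33541297912598 t 32.05
F in tool [ 2.56 -1.92 -5.08] q6 -0.3699421122371854
```

Call:
servo_tool(commands=[0,0,-0.0003,0,0,0.0025,-1,0,0,0,0,0,0.0025,-1,0,0,0,0,0,0,-1,0,0,0,0,0,0,-1])

```text
t: 32.38
tcp_pos: [0.573, 0.0139, 0.0522]
tool_rot: [0.645, 0.764, -0.0, -0.0]
force: [-1.8, 1.7, 3.0]
finger_gap: 0.107
gripper_force: 44.2
```

```bash
python3 tq.py; python3 tq.py; python3 st.py c
```

```text
Tz 0.0677 +- 0.0121
Tz 0.0585 +- 0.01
{'shift': [-0.0014, 0.0001, -0.0086], 'tilt': [-0.0001, 0.0001, -1.0], 'q_of_phi': np.float64(1.5382), 'turn': -0.2289} [0.5729 0.0139 0.0522] gap mm 9.148423652781549 F [-1.15  2.4   1.55] T [0.328 0.151 0.067] grip 44.06628370285034 t 32.9833
F in tool [ 2.56 -0.73 -1.55] q6 -0.3385172207485704
```

Call:
servo_tool(commands=[0,0,0,0,0,0,-1,0,0,0,0,0,0,-1,0,0,0,0,0,0.0025,-1,0,0,0,0,0,0.0025,-1], force=60)

```text
t: 33.32
tcp_pos: [0.573, 0.0139, 0.0522]
tool_rot: [0.658, 0.753, -0.0, -0.0]
force: [-1.2, 2.1, 2.0]
finger_gap: 0.101
gripper_force: 63.6
```

```bash
python3 tq.py; python3 tq.py; python3 st.py c
```

```text
Tz 0.108 +- 0.018
Tz 0.1161 +- 0.011
{'shift': [-0.0014, 0.0001, -0.0086], 'tilt': [-0.0001, 0.0001, -1.0], 'q_of_phi': np.float64(1.5697), 'turn': -0.2339} [0.573  0.0139 0.0522] gap mm 8.529739326301332 F [-1.64  1.49  0.52] T [0.413 0.041 0.106] grip 63.55376958847046 t 33.9167
F in tool [ 1.7  -1.42 -0.52] q6 -0.30705169643306646
```

C is clearly seated (0.11 N·m at firmer grip). Do the same check on b.

Call:
servo_tool(commands=[0,0,0,0,0,0,-0.06,0,0,0,0,0,0,-0.06,0,0,0,0,0,0,-0.06,0,0,0,0,0,0,-0.06,0,0,-0.02,0,0,0,-0.06,0,0,-0.04,0,0,0,-0.06,0,0,-0.04,0,0,0,-0.06,0,0,0,0,0,-0.012,-0.06,0,0,0,0,0,0,-0.06,0,0,0,0,0,0,-0.06])

```text
t: 34.75
tcp_pos: [0.5731, 0.0138, 0.103]
tool_rot: [0.629, 0.777, 0.0, 0.0]
force: [0.2, 0.9, 0.6]
finger_gap: 0.469
gripper_force: 0.0
```

Run:
```python
from geo import *
from station import manip
s=manip.sense();print(to(s,*H["b"],.0526,1.48),s["t"],s["tcp_pos"])
```

```text
{'shift': [0.0874, -0.094, 0.1007], 'tilt': [0.0009, -0.0002, -1.0], 'q_of_phi': np.float64(1.496), 'turn': -0.0025} 34.75 [0.57312407 0.01376992 0.10299509]
```

Call:
servo_tool(commands=[0.029,-0.0313,0,0,0,0,-0.06,0.029,-0.0313,0,0,0,0,-0.06,0.029,-0.0313,0,0,0,0,-0.06,0,0,0.025,0,0,0,-0.06,0,0,0.025,0,0,0,-0.06,0,0,0,0,0,0,-0.06,0,0,0,0,0,0,-0.06,0,0,0,0,0,0,-0.06])

```text
t: 35.42
tcp_pos: [0.5182, 0.0464, 0.0773]
tool_rot: [0.629, 0.778, -0.0, -0.0]
force: [0.6, -0.5, 0.3]
finger_gap: 0.469
gripper_force: 0.0
```

Run:
```python
from geo import *
from station import manip
s=manip.sense();print(to(s,*H["b"],.0526,1.48),s["t"],s["tcp_pos"])
```

```text
{'shift': [0.0007, -0.0, 0.0494], 'tilt': [-0.0002, 0.0, -1.0], 'q_of_phi': np.float64(1.4951), 'turn': -0.0024} 35.4167 [0.51817875 0.04635884 0.07728428]
```

Call:
servo_tool(commands=[0.0005,0,0.02,0,0,0,-0.06,0,0,0.02,0,0,0,-0.06,0,0,0.009,0,0,0,-0.06,0,0,0,0,0,0,-0.06,0,0,0,0,0,0,-0.06])

```text
t: 35.83
tcp_pos: [0.5175, 0.0467, 0.0521]
tool_rot: [0.628, 0.778, -0.0, -0.001]
force: [-0.1, -0.5, 0.1]
finger_gap: 0.47
gripper_force: 0.0
```

Call:
servo_tool(commands=[0,0,0,0,0,0,-1,0,0,0,0,0,0,-1,0,0,0,0,0,0,-1,0,0,0,0,0,0,-1,0,0,0,0,0,0,-1,0,0,0,0,0,0,-1,0,0,0,0,0,0,-1,0,0,0,0,0,0,-1], force=60)

```text
t: 36.5
tcp_pos: [0.5181, 0.0467, 0.053]
tool_rot: [0.628, 0.778, 0.0, 0.0]
force: [-0.1, 0.1, 1.7]
finger_gap: 0.101
gripper_force: 60.3
```

```bash
python3 st.py b; python3 tq.py
```

```text
{'shift': [-0.0001, -0.0, -0.007], 'tilt': [0.0006, -0.0, -1.0], 'q_of_phi': np.float64(1.4942), 'turn': -0.2219} [0.5181 0.0467 0.053 ] gap mm 8.56150567523479 F [-0.08  0.06  1.73] T [ 0.026 -0.027  0.05 ] grip 60.25999188423157 t 36.5
F in tool [ 0.07 -0.06 -1.73] q6 -0.3368671598593003
Tz 0.0656 +- 0.0072
```

Call:
servo_tool(commands=[0,0,0,0,0,0.0025,-1,0,0,0,0,0,0.0025,-1,0,0,0,0,0,0,-1])

```text
t: 37.05
tcp_pos: [0.5181, 0.0468, 0.0529]
tool_rot: [0.641, 0.768, 0.0, 0.0]
force: [0.1, 0.7, 3.3]
finger_gap: 0.101
gripper_force: 60.5
```

```bash
python3 tq.py; python3 tq.py; python3 st.py b
```

```text
Tz 0.0713 +- 0.0094
Tz 0.0664 +- 0.0132
{'shift': [-0.0001, -0.0, -0.0073], 'tilt': [0.0005, -0.0, -1.0], 'q_of_phi': np.float64(1.5257), 'turn': -0.2269} [0.5181 0.0467 0.0529] gap mm 8.814495098953769 F [ 1.48 -0.    4.3 ] T [ 0.072 -0.171  0.121] grip 60.60966610908508 t 37.65
F in tool [-0.27  1.46 -4.3 ] q6 -0.30543744947148666
```

Call:
servo_tool(commands=[0,0,-0.0003,0,0,0.003,-1,0,0,0,0,0,0.003,-1,0,0,0,0,0,0,-1], force=75)

```text
t: 37.9
tcp_pos: [0.5181, 0.0467, 0.0529]
tool_rot: [0.655, 0.755, 0.0, 0.0]
force: [1.0, 1.0, 3.2]
finger_gap: 0.096
gripper_force: 77.2
```

```bash
python3 tq.py; python3 tq.py; python3 st.py b
```

```text
Tz 0.0954 +- 0.0158
Tz 0.1045 +- 0.0088
{'shift': [-0.0, 0.0, -0.0072], 'tilt': [0.0003, -0.0, -1.0], 'q_of_phi': np.float64(1.5635), 'turn': -0.2329} [0.5181 0.0467 0.0529] gap mm 8.315350285118662 F [2.35 0.94 1.19] T [ 0.158 -0.474  0.11 ] grip 77.079176902771 t 38.5
F in tool [ 0.6   2.46 -1.19] q6 -0.26770396238363303
```

B is seated too (0.10 N·m). Release and retreat.

Call:
servo_tool(commands=[0,0,0,0,0,0,-0.06,0,0,0,0,0,0,-0.06,0,0,0,0,0,0,-0.06,0,0,0,0,0,0,-0.06,0,0,-0.02,0,0,0,-0.06,0,0,-0.06,0,0,0,-0.06,0,0,-0.08,0,0,0,-0.06,0,0,-0.04,0,0,0,-0.06,0,0,0,0,0,0,-0.06])

```text
t: 39.25
tcp_pos: [0.5209, 0.0465, 0.158]
tool_rot: [0.655, 0.756, 0.003, 0.004]
force: [1.2, 0.4, -0.3]
finger_gap: 0.467
gripper_force: 0.0
```

Call:
servo_tool(commands=[0,-0.06,-0.02,0,0,0,-0.06,0,-0.06,-0.02,0,0,0,-0.06,0,-0.06,-0.02,0,0,0,-0.06,0.03,0,0,0,0,0,-0.06,0.05,0,0,0,0,0,-0.06,0.05,0,0,0,0,0,-0.06,0.05,0,0,0,0,0,-0.06,0.05,0,0,0,0,0,-0.06,0.03,0,0,0,0,0,-0.06,0,0,0,0,0,0,-0.06])

```text
t: 40.08
tcp_pos: [0.4088, 0.1647, 0.1827]
tool_rot: [0.654, 0.757, -0.0, -0.001]
force: [0.5, -1.2, 0.7]
finger_gap: 0.47
gripper_force: 0.0
```

Run:
```python
from station import manip
import cv2,numpy as np
def avg(n):
    return np.mean([manip.snapshot(n)["img"].astype(float) for _ in range(4)],0).astype(np.uint8)[:,:,::-1]
r=lambda i:cv2.resize(i,(400,300),interpolation=cv2.INTER_CUBIC)
S=avg("side");T=avg("top")
c=lambda s,t:np.hstack([r(s[200:263,208:292+16]),r(t[172:247,255:355])])
cv2.imwrite("pics/s5.png",np.vstack([c(cv2.imread("pics/side0.png"),cv2.imread("pics/top0.png")),c(S,T)]))
s=manip.sense();print(s["t"],s["tcp_pos"],s["force"])
```

```text
40.4833 [0.41052448 0.16189589 0.18287128] [-0.90134198  0.18632782 -0.19884577]
```

View pics/s5.png

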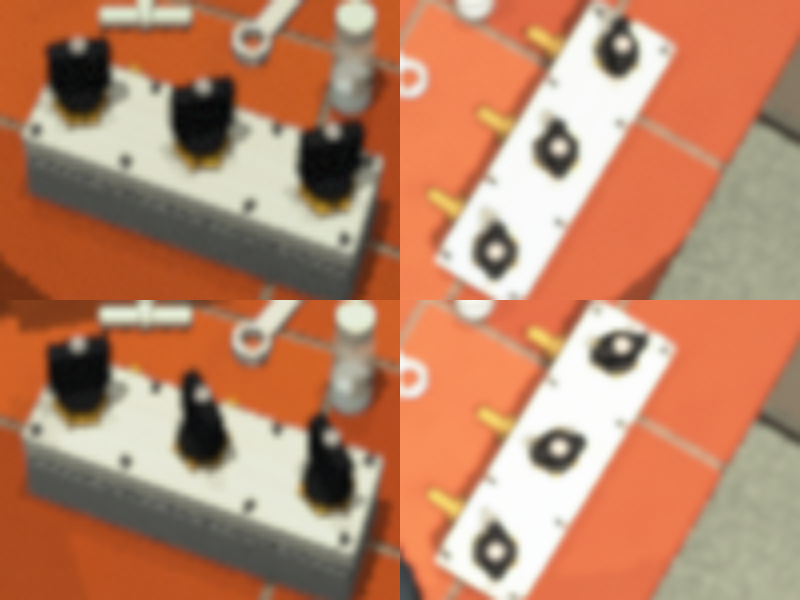

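The bottom row shows a raised as at the start, b and c turned home, and the vial, tee and spanner unmoved. The gripper is clear, so I'm handing in.

```bash
python3 -c "
from station import manip
print(manip.sign_off())"
```

```text
the job is handed in; nothing more can be done
None
```

I handed the job in at about 40 s, though the hand-in returned no verdict: screw a (nearest) was the cross-threaded one and is backed out to its raised start, and b and c are seated at about 0.10–0.11 N m, with no measured torque above 0.13 N m and the vial, tee and spanner unmoved.

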